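# Set the vise's work stop and lock it with a quarter-turn T-bolt

## Robot

A 6-joint arm with a two-finger parallel gripper is mounted at the origin on the work surface. World frame = base frame: x ahead of the robot, y to its left, z up, the work surface at z = 0. Lengths are in m, angles in degrees, forces in N, time in s.
With the tool pointing down it reaches from about 0.25 to 0.725 m from the base axis. Payload 9.7 kg.
Tool frame: the origin (TCP) lies at the very end of the fingers, on their centre line; the grasp point (between the pads) lies 19 mm behind it; z points along the fingers, y is the line along which they close (so a half turn about z gives the same grasp; the last joint's range is limited). The gripper opens to 85 mm and grips with 20 to 120 N. Pads are 22 mm wide; open, the fingers measure 114 mm over their backs; the gripper's body (76 mm by 85 mm) begins 54 mm behind the grasp point. The pads swing forward as they close: fully open they stand 13 mm farther back than shut.
Start: joints at [64.859, 4.979, 10.078, 95.1, 0, 90], TCP at [0.234, 0.498, 0.231] pointing down, gripper open.
Joint ranges: [-179.16, 179.16], [-48.56, 103.87], [-65.8, 70.77], [-126.05, 130.52], [-82.76, 87.17], [-180, 180]. Speed limits (degrees/s): [127.2, 127.2, 147.25, 180, 180, 180].

## Interface

Orientations are given as [roll, pitch, yaw] about the fixed x, y, z axes, in that order (R = Rz(yaw) Ry(pitch) Rx(roll)).
In Python, from workcell import telemetry, optics, workorder gives the robot as it stands.
- The arm moves only by the shell command python3 -m handwheel 'ROWS' [FORCE]. ROWS is JSON, a list of rows, each an object of numbers: "tx", "ty", "tz": the shift along the tool's x, y, z in m; "ax", "ay", "az": the turn, a rotation vector about the tool's x, y, z in degrees; "jaw": the gripper command: -1 is shut, 1 is fully open, values between are in proportion. A call has exactly 10 rows; each row shifts and turns the commanded pose from where the row before left it, along the tool's axes as they then stand; what a row does not reach is not made up. A row lasts 1/8 s, in which the tool goes at most 62.5 mm and 10.7 degrees, less where a joint would pass 70% of its speed; a pose out of reach is approached as far as the arm can. A call is refused whole if a number of a shift passes 0.0625 or a number of a turn 10.7, either way. A call with a gripper value outside its range is refused whole. The fingers move at their own pace and stop on an object; FORCE is the grip in N (left out, the last holds). Time passes only in rows, so rows that do not move let the fingers close, or fill a call up. It gives the time, the measured TCP pose, the force, the opening and the grip force at its end, in the units of the state.
- telemetry.get_obs(): the state, without advancing time (a new reading comes with each control period).
- optics.camera(name): name is "scene" or "top"; returns a dict with "color" (420x560x3 uint8, red, green, blue), "K" (3x3 intrinsics, pixels), "extrinsics" (4x4, takes a point from camera to world coordinates). Camera axes: x right, y down, z forward; pixel columns grow to the right and rows downward; lengths in m; the calibration is good to about 2 mm. A picture is of the moment at which its call begins. There is no depth.
- workorder.job_done(): hands the job in; it is judged then, once.
The state is a dict: "time": time; "q": joint angles; "qd": joint speeds; "joint_efforts": joint torques, N m; "ee_pos": TCP position; "tcp_rot": TCP orientation; "wrist_force": force on the tool from outside, world axes, zero at the start; "torque": the same for the moment, N m; "opening": finger opening in m; "grasp_force": force on a finger pad.
Only numpy, scipy, OpenCV 4.12 (cv2) and the standard library are available. Lean on these libraries where they do the work, as an engineer would, in place of code of your own. Each camera call takes 0.05 s, during which the arm holds its last target. There are 200 camera calls.

## Task

Slide the yellow work stop along the slotted base plate until it is up against the end of the blue workpiece held in the vise. Then take the red-handled T-bolt out of the foam tray, drop it through the opening of the stop into the slot until its collar sits on the stop, and twist it a quarter turn so that its head locks crosswise under the slot. Let go, with the stop still against the workpiece, and leave the plain pin, the screwdriver and the oil can where they are.

Things in the scene. Friction and masses are not known exactly. Their poses are not given: they have to be found in the camera images.
- fixture: Fixed aluminium T-slot base plate, 120 mm (x) by 400 mm (y), top 34 mm above the table; origin: centre of its underside. The slot runs along y at x = 0: 16 mm wide through a lip 24 to 34 mm above the table, with a channel 36 mm wide below it, 8 to 24 mm above the table. A black vise sits on the +y end (y = 70 to 190 mm, 92 mm high, screw and handle out to x = -142 mm).
- work_end (a point): Middle of the free end of the blue workpiece, an upright plate 8 mm thick (fixture's x) held in the vise, 46 to 104 mm above the table; this point is 75 mm above the table, 40 mm from the fixture's origin in its +y. The end faces -y, towards the stop.
- work_stop (a joint): Travel (m) of the yellow work stop along the fixture's +y: 0.080 is hard up against the workpiece (end of travel), 0 farthest away. Slides only along the slot, takes about 3 N, stays where left. It is a strap 60 mm wide (x), 132 mm long (y), 35 to 43 mm above the table, with a 12 mm thick fence, top at 85 mm, at its +y end and a black grip block near its -y end.
- stop_hole (a point): Centre of the oblong opening in the stop's strap, at the strap's top face (43 mm above the table); moves with the stop, axes as the fixture's. The opening is 18 mm (x) by 36 mm (y), right over the slot. The fence's near face is 48 mm away in +y, the grip block's centre 60 mm away in -y.
- stop_grip (a point): Centre of the top face of the black grip block on the work stop, 78 mm above the table; the block is 16 mm (x) by 22 mm (y) by 35 mm tall above the strap; axes as the fixture's, moves with the stop.
- t_bolt: Loose T-bolt, about 0.12 kg, upright in a pocket of the foam tray, collar on the foam. Origin: centre of the collar's underside, z up. Above: collar 40 mm wide, 4 mm thick, then a red bar handle 34 mm (x) by 14 mm (y), up to 36 mm. Below: stem 12 mm thick, then a brass T head 28 mm (x) by 12 mm (y), 22 to 31 mm down, parallel to the handle. Seated, its origin is at the strap's top face.
- foam_tray: Grey foam block 170 mm (x) by 110 mm (y), top 50 mm above the table, fixed; origin at the centre of its underside. Two round pockets 33 mm wide and 42 mm deep at x = -42 and +42 mm, y = 0: one holds the T-bolt, the other the plain pin.
- plain_pin: Bystander: plain round pin with a black round handle 22 mm in diameter to 32 mm above its collar (40 mm wide), no T head, standing in the other pocket of the foam tray. Origin: centre of the collar's underside. Leave it there.
- screwdriver: Bystander: screwdriver with a blue handle, 160 mm long, lying on the table on the robot's side of the base plate, roughly along world y. Leave it there.
- oil_can: Bystander: green can, 52 mm in diameter, 115 mm tall, standing on the table; origin at the centre of its underside. Leave it there.
Things that resemble listed ones, but are neither listed nor needed, are in the scene too. What is shaped like the t_bolt but orange, purple or turquoise is not meant.

How it is judged (in metres and radians):
On the way, in this order (a step that is already met when the one before it is completed fails the run):
1. the work stop is against the workpiece (within 4 mm) (value of joint work_stop above 0.076 m), for 0.2 s.
2. the T-bolt is down in the slot through the stop's opening (collar within 5 mm of the stop's top), head still lengthwise (within 0.4 rad) (z of t_bolt in the frame of stop_hole below 0.005 m and horizontal distance between t_bolt and stop_hole below 0.016 m and angle between t_bolt's own z axis and vertical below 0.2 rad and angle between the x axis of t_bolt and the y axis of fixture, either way round below 0.4 rad and value of joint work_stop above 0.076 m), for 0.1 s.
At the end, for the whole second after the job is handed in: The stop is within 4 mm of the workpiece's end; the T-bolt stands upright (within 0.12 rad) in the stop's opening (within 16 mm of its centre) with its collar seated on the stop (within 3 mm), its head crosswise to the slot within 0.35 rad, released and at rest (value of joint work_stop above 0.076 m and z of t_bolt in the frame of stop_hole between -0.004 and 0.003 m and horizontal distance between t_bolt and stop_hole below 0.016 m and angle between t_bolt's own z axis and vertical below 0.12 rad and angle between the x axis of t_bolt and the x axis of fixture, either way round below 0.35 rad and linear speed of t_bolt below 0.02 m/s and angular speed of t_bolt below 0.2 rad/s); the robot touches nothing.
It fails at once if the plain pin is moved by more than 25 mm (distance of plain_pin from where it was at the start of the episode above 0.025 m).
It fails at once if the screwdriver is moved by more than 30 mm (distance of screwdriver from where it was at the start of the episode above 0.03 m).
It fails at once if the oil can is moved by more than 30 mm or tipped (distance of oil_can from where it was at the start of the episode above 0.03 m or angle between oil_can's own z axis and vertical above 0.5 rad).
It also fails if it takes over 58 s, if anything falls off the work surface, if the arm or the gripper's body presses on something with over 40 N, if the wrist force passes 120 N, or if a joint passes its speed limit or range.

## Working session

There is one attempt and no reset: what is moved stays moved. The work goes in short steps, Python scripts to look and compute and a shell command to move; the robot and the scene stay as the last step left them, time stands still between calls to the robot, and variables do not carry over. Pictures are saved under pics/ and viewed, at most 10 in all, crops included, and the job is handed in when it is done.

```bash
mkdir -p pics; ls
python3 - <<'E'
from workcell import telemetry, optics
import cv2,numpy as np
for n in("scene","top"):
    c=optics.camera(n); cv2.imwrite(f"pics/{n}0.png",c["color"][:,:,::-1]); print(n,c["K"],c["extrinsics"])
o=telemetry.get_obs(); print(o)
E
```

```text
pics
scene [[461.81358779   0.         282.83626729]
 [  0.         461.81358779 215.41043848]
 [  0.           0.           1.        ]] [[-0.80857747  0.33882195 -0.48104279  1.09107506]
 [ 0.58817112  0.48772768 -0.64511739  0.61133595]
 [ 0.01603795 -0.80456286 -0.5936509   0.75649764]
 [ 0.          0.          0.          1.        ]]
top [[379.05443234   0.         280.19525463]
 [  0.         379.05443234 204.28821249]
 [  0.           0.           1.        ]] [[ 0.01989599 -0.98809265  0.15256826  0.39242568]
 [-0.99943048 -0.01549569  0.02997664 -0.15525756]
 [-0.02725554 -0.15307778 -0.98783821  0.81284117]
 [ 0.          0.          0.          1.        ]]
{'time': 0.1, 'q': array([ 6.48581848e+01,  5.00842596e+00,  1.00395915e+01,  9.51013883e+01,
       -1.16653997e-03,  8.99994092e+01]), 'qd': array([-0.1125611 , -0.03247789,  0.1209296 ,  0.09988801, -0.08013048,
       -0.03472644]), 'joint_efforts': array([-3.78389068e-04, -5.21562481e+01,  4.65654051e+01,  1.59463071e-02,
       -9.41582130e-06,  1.28407723e-05]), 'ee_pos': array([0.23358692, 0.49769513, 0.23065475]), 'tcp_rot': array([-1.79929777e+02,  1.16581505e-03,  1.54858777e+02]), 'wrist_force': array([-0.2232965 ,  0.38580902, -0.12665574]), 'torque': array([-0.00028616, -0.01467761,  0.0006431 ]), 'grasp_force': 0.0, 'opening': 0.08550369008375608}
```

View pics/top0.png

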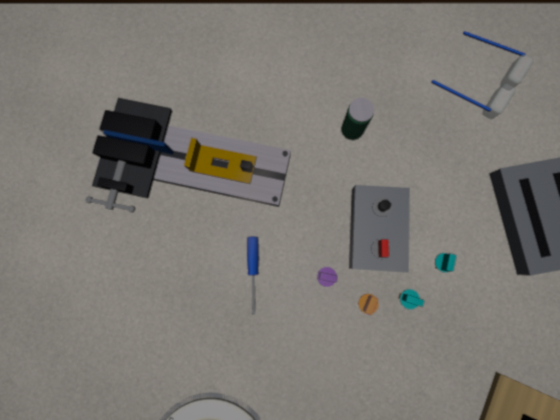

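View pics/scene0.png

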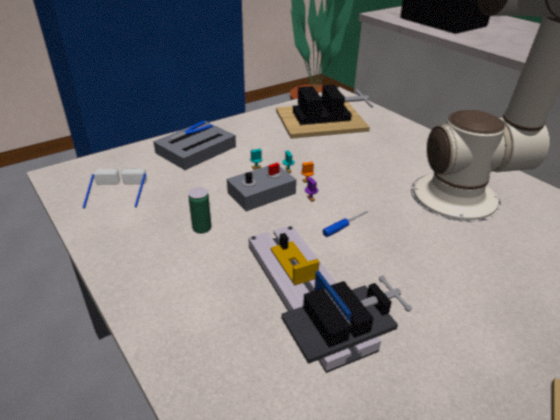

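Top view: the yellow stop is at (222,163), its black grip block at (247,166), and the blue plate at (138,141). The tray is at (380,228) with a red handle at (384,248) and the black pin at (384,206). The look-alikes outside the tray are purple (327,277), orange (369,304) and turquoise (411,299) and (446,262). Only the piece at (384,248) is red and stands in the tray, so it fits the description. I'll confirm it in a crop.

```bash
cat > h.py <<'E'
from workcell import telemetry, optics
import cv2,numpy as np
def cast(c,uv,z):
    T=c["extrinsics"]; d=T[:3,:3]@np.linalg.inv(c["K"])@np.array([uv[0],uv[1],1.]); o=T[:3,3]
    return o+d*(z-o[2])/d[2]
def proj(c,p):
    T=c["extrinsics"]; q=c["K"]@(T[:3,:3].T@(np.asarray(p)-T[:3,3])); return q[:2]/q[2]
def mask(c,hr,smin=110,vmin=50):
    h=cv2.cvtColor(c["color"],cv2.COLOR_RGB2HSV); 
    m=(h[...,1]>smin)&(h[...,2]>vmin)&(((h[...,0]-hr[0])%180)<=((hr[1]-hr[0])%180)); return m.astype(np.uint8)
def blobs(m,amin=15):
    n,l,s,ce=cv2.connectedComponentsWithStats(m)
    return [(ce[i],s[i],(l==i)) for i in range(1,n) if s[i][4]>=amin]
def rect(c,bm,z):
    ys,xs=np.nonzero(bm); P=np.array([cast(c,(x,y),z)[:2] for x,y in zip(xs,ys)],np.float32)
    return cv2.minAreaRect(P)
E
python3 - <<'E'
from h import *
c=optics.camera("top"); s=optics.camera("scene")
for n,hr,z in(("red",(172,6),.086),("yel",(18,32),.043),("blue",(100,125),.104)):
    for k,v in (("top",c),("scene",s)):
        for ce,st,b in blobs(mask(v,hr),25):
            print(n,k,ce.round(1),st[:5],cast(v,ce,z).round(4), [np.round(a,4) for a in rect(v,b,z)])
a=c["color"]
A=cv2.resize(a[130:200,140:300],None,fx=5,fy=5,interpolation=cv2.INTER_CUBIC)
B=cv2.resize(a[180:280,340:420],None,fx=3.5,fy=3.5,interpolation=cv2.INTER_CUBIC)
o=np.zeros((350,0,3),np.uint8); 
im=np.zeros((350,800,3),np.uint8); im=A
cv2.imwrite("pics/stop.png",im[:,:,::-1])
S=cv2.resize(s["color"][140:215,215:325],None,fx=4,fy=4,interpolation=cv2.INTER_CUBIC)
cv2.imwrite("pics/tray.png",np.hstack([B,cv2.copyMakeBorder(S,0,50,0,0,cv2.BORDER_CONSTANT)])[:,:,::-1])
E
```

```text
red top [495.5  44. ] [465  33  59  22  92] [ 0.843  -0.5666  0.086 ] [array([ 0.8443, -0.5633]), array([0.1226, 0.0036]), np.float64(67.6264)]
red top [462.1  95.8] [433  81  57  29  97] [ 0.7303 -0.4934  0.086 ] [array([ 0.7314, -0.4904]), array([0.1226, 0.0038]), np.float64(61.4078)]
red top [133.8 137.8] [104 130  61  16 282] [0.6358 0.1649 0.086 ] [array([0.6359, 0.165 ]), array([0.1284, 0.0095]), np.float64(78.8437)]
red top [252.7 265. ] [249 255   8  19 112] [ 0.3873 -0.0833  0.086 ] [array([ 0.3892, -0.0829]), array([0.0338, 0.0133]), np.float64(1.7017)]
red scene [145.7  66.3] [   37     0   208   156 24461] [ 0.3972 -1.324   0.086 ] [array([ 0.4335, -1.6521]), array([2.0752, 1.2317]), np.float64(58.639)]
red scene [335.4 226.9] [324 220  24  15 155] [ 0.4724 -0.0089  0.086 ] [array([ 0.4716, -0.0089]), array([0.0777, 0.0204]), np.float64(4.7406)]
red scene [333.  294.7] [316 272  36  48 355] [0.6221 0.1545 0.086 ] [array([0.6252, 0.1511]), array([0.1362, 0.0284]), np.float64(84.2622)]
yel top [218.6 162.2] [ 184  138   72   45 1598] [ 0.5988 -0.0006  0.043 ] [array([ 0.599
[... 1401 characters left out ...]
     0   209   157 25214] [ 0.4184 -1.2705  0.104 ] [array([ 0.4543, -1.5903]), array([2.0255, 1.2043]), np.float64(58.6942)]
blue scene [ 88.1 190.5] [ 83 175  11  32  63] [ 0.9055 -0.4657  0.104 ] [array([ 0.9038, -0.4688]), array([0.1452, 0.0052]), np.float64(64.3006)]
blue scene [140.1 188.7] [135 174  11  32  64] [ 0.7947 -0.3992  0.104 ] [array([ 0.7945, -0.399 ]), array([0.145 , 0.0059]), np.float64(59.7114)]
blue scene [335.4 226.9] [324 219  25  17 203] [0.4889 0.0078 0.104 ] [array([0.488, 0.008]), array([0.0805, 0.0235]), np.float64(2.1001)]
blue scene [332.8 294.6] [315 271  37  50 398] [0.6348 0.1663 0.104 ] [array([0.6397, 0.1639]), array([0.1372, 0.0315]), np.float64(82.9577)]
```

View pics/stop.png

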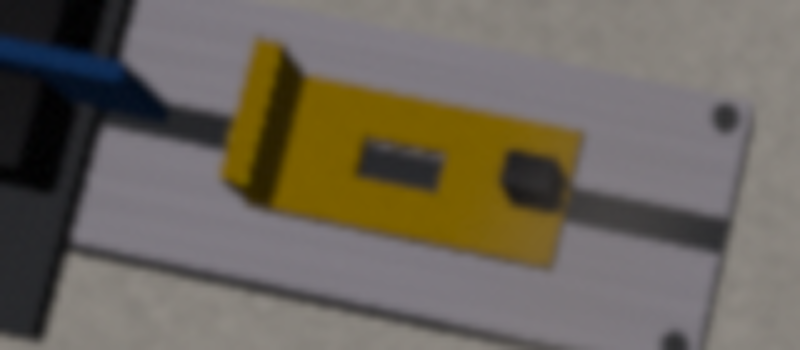

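View pics/tray.png

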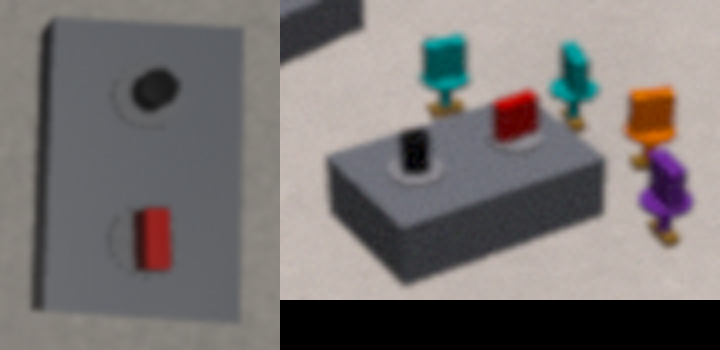

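The crops confirm it: in the tray, the red bar handle is at top (384,248) beside the round black pin at (384,206), so red is the T-bolt. In the stop crop the opening spans crop (357–443,137–190), with its centre at about (400,163). The strap edges and the near tip of the blue plate, around (122,65), are also visible.

```bash
sed -i 's/c\["color"\],cv2.COLOR_RGB2HSV)/c["color"],cv2.COLOR_RGB2HSV).astype(int)/' h.py
python3 - <<'E'
from h import *
c=optics.camera("top"); s=optics.camera("scene")
f=lambda u,v,z:cast(c,((u+.5)/5-.5+140,(v+.5)/5-.5+130),z)
H=f(400,163,.043)
q=[f(*p,.043) for p in((365,137),(443,150),(437,190),(357,175))]
print("hole",H,"long",np.linalg.norm(q[0]-q[1]),np.linalg.norm(q[3]-q[2]),"wide",np.linalg.norm(q[1]-q[2]))
e=[f(582,132,.043)-f(300,76,.043), f(550,268,.043)-f(270,210,.043), f(722,232,.034)-f(165,120,.034), f(700,352,.034)-f(75,248,.034),f(552,268,.043)-f(582,132,.043)]
for d in e: print(np.degrees(np.arctan2(-d[1],-d[0])).round(2),np.linalg.norm(d).round(4))
b=max((b for b in blobs(mask(c,(100,125)),25) if 90<b[0][0]<180),key=lambda b:b[1][4])
r=rect(c,b[2],.104);print("blue",r)
print("tip", f(122,66,.104), "bar end",f(165,118,.046))
for k,v in(("top",c),("scene",s)):
    for ce,st,bm in blobs(mask(v,(172,6),120,60),15):
        print("red",k,ce.round(1),st,cast(v,ce,.086).round(4),cast(v,ce,.072).round(4),[np.round(a,4) for a in rect(v,bm,.086)])
# tray outline z=.05 from tray crop
g=lambda u,v,z:cast(c,((u+.5)/3.5-.5+340,(v+.5)/3.5-.5+180),z)
t=[g(*p,.05) for p in((52,18),(243,28),(240,320),(40,308))]; print("tray",np.mean(t,0),[np.linalg.norm(t[i]-t[(i+1)%4]).round(3) for i in range(4)], np.degrees(np.arctan2(*(t[1]-t[2])[[1,0]])))
print("red top quad",[g(*p,.086).round(4) for p in((144,208),(172,208),(173,269),(147,271))], "pin top",g(158,88,.082))
E
```

```text
hole [ 0.59880887 -0.00274835  0.043     ] long 0.033649571239077275 0.034552657382181745 wide 0.017398095195037162
79.17 0.1227
78.94 0.1208
79.16 0.2438
81.32 0.2692
-10.43 0.0595
blue ((0.629839301109314, 0.15709075331687927), (0.12522126734256744, 0.009492993354797363), 79.1250991821289)
tip [0.62019335 0.09634693 0.104     ] bar end [0.61628628 0.09710472 0.046     ]
red top [384.2 247.9] [380 240   9  17 141] [ 0.4243 -0.3319  0.086 ] [ 0.4249 -0.3353  0.072 ] [array([ 0.4241, -0.3314]), array([0.0151, 0.0306]), np.float64(88.8469)]
red scene [273.4 168.4] [269 163  10  12 104] [ 0.4377 -0.3139  0.086 ] [ 0.424  -0.3333  0.072 ] [array([ 0.4376, -0.3141]), array([0.0614, 0.0258]), np.float64(54.4502)]
tray [ 0.46717253 -0.33440217  0.05      ] [np.float64(0.11), np.float64(0.167), np.float64(0.112), np.float64(0.167)] -2.3851176976708235
red top quad [array([ 0.4408, -0.3257,  0.086 ]), array([ 0.4411, -0.3408,  0.086 ]), array([ 0.4083, -0.3406,  0.086 ]), array([ 0.4069, -0.3266,  0.086 ])] pin top [ 0.50750422 -0.33570778  0.082     ]
```

```bash
cat > st.py <<'E'
from h import *
import sys
o=telemetry.get_obs(); p=o["ee_pos"]; y=np.radians(o["tcp_rot"][2])
print("t",o["time"],"p",p.round(4),"rot",o["tcp_rot"].round(2),"F",o["wrist_force"].round(1),"open",round(o["opening"],4),"g",round(o["grasp_force"],1),"q6",o["q"][5].round(1))
if len(sys.argv)>3:
    d=np.array([float(a) for a in sys.argv[1:4]])-p
    print("tool shift x,y,z:",(d[0]*np.cos(y)+d[1]*np.sin(y)).round(4),(d[0]*np.sin(y)-d[1]*np.cos(y)).round(4),(-d[2]).round(4))
E
M='{"tx":-0.038,"ty":-0.0265,"jaw":-1}'
python3 -m handwheel '[{"tx":-0.038,"ty":-0.0265,"jaw":-1},{"tx":-0.038,"ty":-0.0265,"jaw":-1},{"tx":-0.038,"ty":-0.0265,"jaw":-1},{"tx":-0.038,"ty":-0.0265,"jaw":-1},{"tx":-0.038,"ty":-0.0265,"jaw":-1},{"tx":-0.038,"ty":-0.0265,"jaw":-1},{"tx":-0.038,"ty":-0.0265,"jaw":-1},{"tx":-0.038,"ty":-0.0265,"jaw":-1},{"tx":-0.038,"ty":-0.0265,"jaw":-1},{"tx":-0.038,"ty":-0.0265,"jaw":-1}]' 40
python3 st.py 0.580 -0.103 0.231
```

```text
t 0.3 p [0.2336 0.4978 0.231 ] rot [-179.97    0.    154.86] F [ 0.   0.4 -0.3] open 0.0854 g 0.0 q6 90.0
tool shift x,y,z: -0.5688 -0.3967 0.0$[0]: bad value
```

```bash
python3 -m handwheel '[{"tx":-0.038,"ty":-0.0265,"tz":0,"ax":0,"ay":0,"az":0,"jaw":-1},{"tx":-0.038,"ty":-0.0265,"tz":0,"ax":0,"ay":0,"az":0,"jaw":-1},{"tx":-0.038,"ty":-0.0265,"tz":0,"ax":0,"ay":0,"az":0,"jaw":-1},{"tx":-0.038,"ty":-0.0265,"tz":0,"ax":0,"ay":0,"az":0,"jaw":-1},{"tx":-0.038,"ty":-0.0265,"tz":0,"ax":0,"ay":0,"az":0,"jaw":-1},{"tx":-0.038,"ty":-0.0265,"tz":0,"ax":0,"ay":0,"az":0,"jaw":-1},{"tx":-0.038,"ty":-0.0265,"tz":0,"ax":0,"ay":0,"az":0,"jaw":-1},{"tx":-0.038,"ty":-0.0265,"tz":0,"ax":0,"ay":0,"az":0,"jaw":-1},{"tx":-0.038,"ty":-0.0265,"tz":0,"ax":0,"ay":0,"az":0,"jaw":-1},{"tx":-0.038,"ty":-0.0265,"tz":0,"ax":0,"ay":0,"az":0,"jaw":-1}]' 40
python3 st.py 0.580 -0.103 0.231
```

```text
time: 1.55
ee_pos: [0.4657, 0.0951, 0.2314]
tcp_rot: [180.0, 0.0, 154.9]
wrist_force: [-0.2, 0.0, -0.1]
opening: 0.0003
grasp_force: 0.0
t 1.55 p [0.4657 0.0951 0.2314] rot [1.7998e+02 2.0000e-02 1.5486e+02] F [-0.2  0.  -0.1] open 0.0003 g 0.0 q6 36.7
tool shift x,y,z: -0.1877 -0.1308 0.0004
```

```bash
python3 -m handwheel '[{"tx":-0.0376,"ty":-0.0262,"tz":0,"ax":0,"ay":0,"az":0,"jaw":-1},{"tx":-0.0376,"ty":-0.0262,"tz":0,"ax":0,"ay":0,"az":0,"jaw":-1},{"tx":-0.0376,"ty":-0.0262,"tz":0,"ax":0,"ay":0,"az":0,"jaw":-1},{"tx":-0.0376,"ty":-0.0262,"tz":0,"ax":0,"ay":0,"az":0,"jaw":-1},{"tx":-0.0376,"ty":-0.0262,"tz":0,"ax":0,"ay":0,"az":0,"jaw":-1},{"tx":0,"ty":0,"tz":0.02,"ax":0,"ay":0,"az":10.5,"jaw":-1},{"tx":0,"ty":0,"tz":0.02,"ax":0,"ay":0,"az":10.5,"jaw":-1},{"tx":0,"ty":0,"tz":0.02,"ax":0,"ay":0,"az":10.5,"jaw":-1},{"tx":0,"ty":0,"tz":0.02,"ax":0,"ay":0,"az":10.5,"jaw":-1},{"tx":0,"ty":0,"tz":0.02,"ax":0,"ay":0,"az":10.5,"jaw":-1}]' 40
python3 -m handwheel '[{"tx":0,"ty":0,"tz":0.01,"ax":0,"ay":0,"az":8,"jaw":-1},{"tx":0,"ty":0,"tz":0.01,"ax":0,"ay":0,"az":8,"jaw":-1},{"tx":0,"ty":0,"tz":0.01,"ax":0,"ay":0,"az":7,"jaw":-1},{"tx":0,"ty":0,"tz":0.01,"ax":0,"ay":0,"az":0,"jaw":-1},{"tx":0,"ty":0,"tz":0.01,"ax":0,"ay":0,"az":0,"jaw":-1},{"tx":0,"ty":0,"tz":0,"ax":0,"ay":0,"az":0,"jaw":-1},{"tx":0,"ty":0,"tz":0,"ax":0,"ay":0,"az":0,"jaw":-1},{"tx":0,"ty":0,"tz":0,"ax":0,"ay":0,"az":0,"jaw":-1},{"tx":0,"ty":0,"tz":0,"ax":0,"ay":0,"az":0,"jaw":-1},{"tx":0,"ty":0,"tz":0,"ax":0,"ay":0,"az":0,"jaw":-1}]' 40
python3 st.py 0.5795 -0.103 0.055
```

```text
time: 2.8
ee_pos: [0.5795, -0.1019, 0.1305]
tcp_rot: [-180.0, -0.0, 102.0]
wrist_force: [-0.0, -0.4, -0.5]
opening: 0.0001
grasp_force: 0.0
time: 4.05
ee_pos: [0.5797, -0.1019, 0.0815]
tcp_rot: [180.0, 0.0, 79.4]
wrist_force: [-0.9, -0.1, 0.0]
opening: 0.0001
grasp_force: 0.0
t 4.05 p [ 0.5797 -0.1019  0.0815] rot [179.98   0.    79.37] F [-0.9 -0.1  0. ] open 0.0001 g 0.0 q6 90.7
tool shift x,y,z: -0.0011 -0.0 0.0265
```

```bash
python3 -m handwheel '[{"tx":0,"ty":0,"tz":0.013,"ax":0,"ay":0,"az":0,"jaw":-1},{"tx":0,"ty":0,"tz":0.013,"ax":0,"ay":0,"az":0,"jaw":-1},{"tx":0.007,"ty":0,"tz":0,"ax":0,"ay":0,"az":0,"jaw":-1},{"tx":0.007,"ty":0,"tz":0,"ax":0,"ay":0,"az":0,"jaw":-1},{"tx":0.007,"ty":0,"tz":0,"ax":0,"ay":0,"az":0,"jaw":-1},{"tx":0.007,"ty":0,"tz":0,"ax":0,"ay":0,"az":0,"jaw":-1},{"tx":0.007,"ty":0,"tz":0,"ax":0,"ay":0,"az":0,"jaw":-1},{"tx":0.007,"ty":0,"tz":0,"ax":0,"ay":0,"az":0,"jaw":-1},{"tx":0.007,"ty":0,"tz":0,"ax":0,"ay":0,"az":0,"jaw":-1},{"tx":0.006,"ty":0,"tz":0,"ax":0,"ay":0,"az":0,"jaw":-1}]' 40
python3 - <<'E'
from h import *
c=optics.camera("top"); cv2.imwrite("pics/push1.png",cv2.resize(c["color"][110:200,90:300],None,fx=3.8,fy=3.8,interpolation=cv2.INTER_CUBIC)[:,:,::-1])
E
```

```text
time: 5.3
ee_pos: [0.59, -0.0474, 0.0555]
tcp_rot: [180.0, -0.0, 79.4]
wrist_force: [1.6, -3.7, 2.8]
opening: -0.0001
grasp_force: 1.7
```

View pics/push1.png

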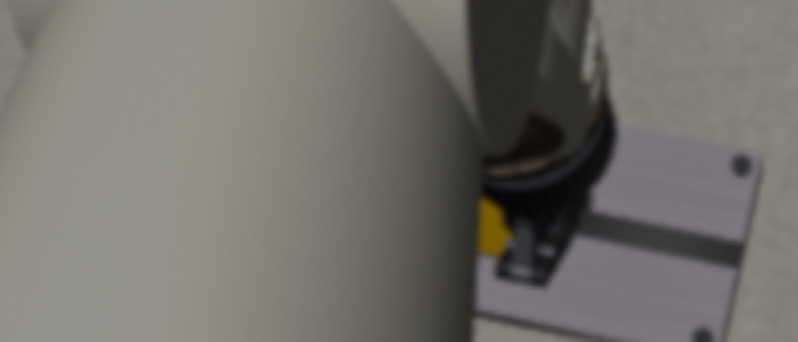

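The arm hides most of the stop. The push force is 3–4 N, so it is sliding. I'll creep on by a few millimetres and watch for the force to rise.

```bash
python3 -m handwheel '[{"tx":0.001,"ty":0,"tz":0,"ax":0,"ay":0,"az":0,"jaw":-1},{"tx":0.001,"ty":0,"tz":0,"ax":0,"ay":0,"az":0,"jaw":-1},{"tx":0.001,"ty":0,"tz":0,"ax":0,"ay":0,"az":0,"jaw":-1},{"tx":0.001,"ty":0,"tz":0,"ax":0,"ay":0,"az":0,"jaw":-1},{"tx":0.001,"ty":0,"tz":0,"ax":0,"ay":0,"az":0,"jaw":-1},{"tx":0,"ty":0,"tz":0,"ax":0,"ay":0,"az":0,"jaw":-1},{"tx":0,"ty":0,"tz":0,"ax":0,"ay":0,"az":0,"jaw":-1},{"tx":0,"ty":0,"tz":0,"ax":0,"ay":0,"az":0,"jaw":-1},{"tx":0,"ty":0,"tz":0,"ax":0,"ay":0,"az":0,"jaw":-1},{"tx":0,"ty":0,"tz":0,"ax":0,"ay":0,"az":0,"jaw":-1}]' 40
python3 st.py
```

```text
time: 6.6
ee_pos: [0.5906, -0.0429, 0.0552]
tcp_rot: [-180.0, -0.0, 79.4]
wrist_force: [-1.3, -1.3, 1.5]
opening: 0.0
grasp_force: 0.7
t 6.6 p [ 0.5906 -0.0429  0.0552] rot [-1.7999e+02 -1.0000e-02  7.9360e+01] F [-1.3 -1.3  1.5] open 0.0 g 0.7 q6 96.5
```

```bash
python3 -m handwheel '[{"tx":0.001,"ty":0,"tz":0,"ax":0,"ay":0,"az":0,"jaw":-1},{"tx":0.001,"ty":0,"tz":0,"ax":0,"ay":0,"az":0,"jaw":-1},{"tx":0.001,"ty":0,"tz":0,"ax":0,"ay":0,"az":0,"jaw":-1},{"tx":0.001,"ty":0,"tz":0,"ax":0,"ay":0,"az":0,"jaw":-1},{"tx":0.0005,"ty":0,"tz":0,"ax":0,"ay":0,"az":0,"jaw":-1},{"tx":0,"ty":0,"tz":0,"ax":0,"ay":0,"az":0,"jaw":-1},{"tx":0,"ty":0,"tz":0,"ax":0,"ay":0,"az":0,"jaw":-1},{"tx":0,"ty":0,"tz":0,"ax":0,"ay":0,"az":0,"jaw":-1},{"tx":0,"ty":0,"tz":0,"ax":0,"ay":0,"az":0,"jaw":-1},{"tx":0,"ty":0,"tz":0,"ax":0,"ay":0,"az":0,"jaw":-1}]' 40
python3 st.py
```

```text
time: 7.85
ee_pos: [0.5907, -0.0424, 0.0553]
tcp_rot: [-180.0, 0.4, 79.2]
wrist_force: [-6.1, -22.6, 3.2]
opening: -0.0001
grasp_force: 11.5
t 7.85 p [ 0.5907 -0.0424  0.0553] rot [-179.99    0.43   79.17] F [ -6.1 -22.6   3.2] open -0.0001 g 11.5 q6 96.9
```

Force rose to 23 N with no motion, so the stop is against the workpiece. That puts the hole at about (0.606, 0.038), which agrees with vision. Now I'll back off, lift and turn towards the tray.

```bash
python3 -m handwheel '[{"tx":-0.008,"ty":0,"tz":0,"ax":0,"ay":0,"az":0,"jaw":-1},{"tx":-0.015,"ty":0,"tz":0,"ax":0,"ay":0,"az":0,"jaw":-1},{"tx":-0.015,"ty":0,"tz":-0.01,"ax":0,"ay":0,"az":0,"jaw":-1},{"tx":0,"ty":0,"tz":-0.03,"ax":0,"ay":0,"az":0,"jaw":-1},{"tx":0,"ty":0,"tz":-0.04,"ax":0,"ay":0,"az":0,"jaw":-1},{"tx":0,"ty":0,"tz":-0.02,"ax":0,"ay":0,"az":10.5,"jaw":-1},{"tx":0,"ty":0,"tz":0,"ax":0,"ay":0,"az":10.5,"jaw":-1},{"tx":0,"ty":0,"tz":0,"ax":0,"ay":0,"az":10.5,"jaw":-1},{"tx":0,"ty":0,"tz":0,"ax":0,"ay":0,"az":10.5,"jaw":-1},{"tx":0,"ty":0,"tz":0,"ax":0,"ay":0,"az":10.5,"jaw":-1}]' 40
python3 st.py 0.4245 -0.333 0.155
```

```text
time: 9.1
ee_pos: [0.5845, -0.0764, 0.1561]
tcp_rot: [180.0, -0.0, 26.5]
wrist_force: [0.3, -0.1, -0.6]
opening: 0.0003
grasp_force: 0.0
t 9.1 p [ 0.5845 -0.0764  0.1561] rot [ 1.7999e+02 -4.0000e-02  2.6500e+01] F [ 0.3 -0.1 -0.6] open 0.0003 g 0.0 q6 146.0
tool shift x,y,z: -0.2577 0.1582 0.0011
```

```bash
python3 -m handwheel '[{"tx":-0.0368,"ty":0.0226,"tz":0,"ax":0,"ay":0,"az":0,"jaw":-1},{"tx":-0.0368,"ty":0.0226,"tz":0,"ax":0,"ay":0,"az":0,"jaw":-1},{"tx":-0.0368,"ty":0.0226,"tz":0,"ax":0,"ay":0,"az":0,"jaw":0.05},{"tx":-0.0368,"ty":0.0226,"tz":0,"ax":0,"ay":0,"az":0,"jaw":0.05},{"tx":-0.0368,"ty":0.0226,"tz":0,"ax":0,"ay":0,"az":0,"jaw":0.05},{"tx":-0.0368,"ty":0.0226,"tz":0,"ax":0,"ay":0,"az":0,"jaw":0.05},{"tx":-0.0368,"ty":0.0226,"tz":0,"ax":0,"ay":0,"az":0,"jaw":0.05},{"tx":0,"ty":0,"tz":0,"ax":0,"ay":0,"az":9.3,"jaw":0.05},{"tx":0,"ty":0,"tz":0,"ax":0,"ay":0,"az":9.3,"jaw":0.05},{"tx":0,"ty":0,"tz":0,"ax":0,"ay":0,"az":9.3,"jaw":0.05}]' 40
python3 - <<'E'
from h import *
c=optics.camera("top"); s=optics.camera("scene")
a=cv2.resize(c["color"][110:200,100:290],None,fx=4,fy=4,interpolation=cv2.INTER_CUBIC)
b=cv2.resize(s["color"][135:215,225:415],None,fx=4,fy=3.1,interpolation=cv2.INTER_CUBIC)[:240]
cv2.imwrite("pics/chk2.png",np.vstack([a,b])[:600,:,::-1])
E
python3 st.py 0.4245 -0.333 0.060
```

```text
time: 10.35
ee_pos: [0.4258, -0.334, 0.1561]
tcp_rot: [180.0, -0.0, -1.4]
wrist_force: [0.0, -0.0, 0.2]
opening: 0.045
grasp_force: 0.0
t 10.45 p [ 0.4259 -0.3339  0.156 ] rot [ 1.7998e+02 -4.0000e-02 -1.1700e+00] F [-0.4  0.8 -1. ] open 0.0447 g 0.0 q6 143.1
tool shift x,y,z: -0.0014 -0.0008 0.096
```

View pics/chk2.png

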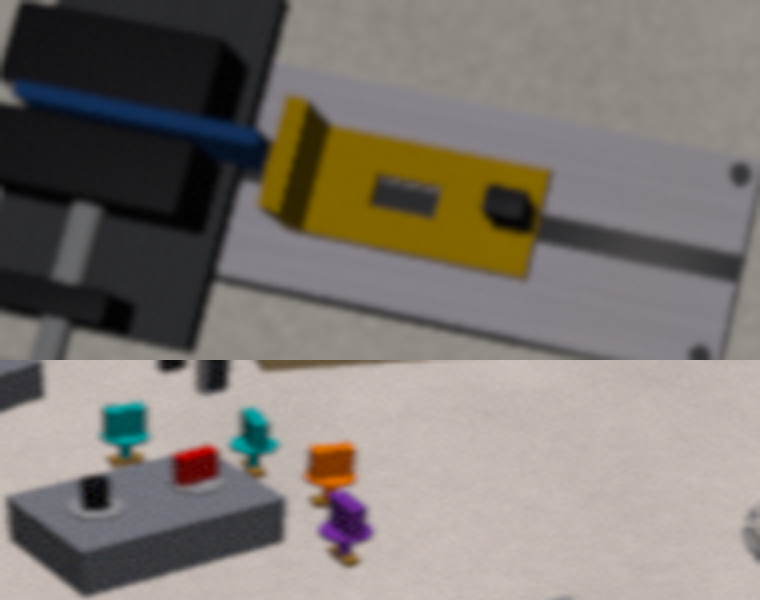

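The fence now meets the blue plate at crop (262,150), and the opening is at crop (406,195). The T-bolt is undisturbed under the open gripper. Next I'll descend and grasp.

```bash
python3 - <<'E'
from h import *
c=optics.camera("top"); print("hole",cast(c,((406.5)/4-.5+100,(195.5)/4-.5+110),.043))
E
python3 -m handwheel '[{"tx":-0.0013,"ty":-0.0005,"tz":0.03,"ax":0,"ay":0,"az":0.3,"jaw":0.05},{"tx":0,"ty":0,"tz":0.03,"ax":0,"ay":0,"az":0,"jaw":0.05},{"tx":0,"ty":0,"tz":0.02,"ax":0,"ay":0,"az":0,"jaw":0.05},{"tx":0,"ty":0,"tz":0.01,"ax":0,"ay":0,"az":0,"jaw":0.05},{"tx":0,"ty":0,"tz":0.007,"ax":0,"ay":0,"az":0,"jaw":0.05},{"tx":0,"ty":0,"tz":0,"ax":0,"ay":0,"az":0,"jaw":0.05},{"tx":0,"ty":0,"tz":0,"ax":0,"ay":0,"az":0,"jaw":-1},{"tx":0,"ty":0,"tz":0,"ax":0,"ay":0,"az":0,"jaw":-1},{"tx":0,"ty":0,"tz":0,"ax":0,"ay":0,"az":0,"jaw":-1},{"tx":0,"ty":0,"tz":0,"ax":0,"ay":0,"az":0,"jaw":-1}]' 40
python3 st.py
```

```text
hole [0.60661526 0.03674789 0.043     ]
time: 11.75
ee_pos: [0.4252, -0.3331, 0.0591]
tcp_rot: [180.0, -0.1, -1.3]
wrist_force: [0.0, 0.3, 5.8]
opening: 0.0135
grasp_force: 39.7
t 11.75 p [ 0.4252 -0.3331  0.0591] rot [ 1.7996e+02 -6.0000e-02 -1.3300e+00] F [0.  0.3 5.8] open 0.0135 g 39.7 q6 143.3
```

```bash
python3 -m handwheel '[{"tx":0,"ty":0,"tz":-0.01,"ax":0,"ay":0,"az":0,"jaw":-1},{"tx":0,"ty":0,"tz":-0.015,"ax":0,"ay":0,"az":0,"jaw":-1},{"tx":0,"ty":0,"tz":-0.025,"ax":0,"ay":0,"az":0,"jaw":-1},{"tx":0,"ty":0,"tz":-0.025,"ax":0,"ay":0,"az":0,"jaw":-1},{"tx":0,"ty":0,"tz":-0.025,"ax":0,"ay":0,"az":0,"jaw":-1},{"tx":0.018,"ty":-0.0365,"tz":0,"ax":0,"ay":0,"az":0,"jaw":-1},{"tx":0.018,"ty":-0.0365,"tz":0,"ax":0,"ay":0,"az":0,"jaw":-1},{"tx":0.018,"ty":-0.0365,"tz":0,"ax":0,"ay":0,"az":0,"jaw":-1},{"tx":0.018,"ty":-0.0365,"tz":0,"ax":0,"ay":0,"az":0,"jaw":-1},{"tx":0.018,"ty":-0.0365,"tz":0,"ax":0,"ay":0,"az":0,"jaw":-1}]' 60
python3 st.py 0.6065 0.0375 0.159
```

```text
time: 13.0
ee_pos: [0.5196, -0.1513, 0.1593]
tcp_rot: [180.0, -0.0, -1.3]
wrist_force: [0.3, -0.1, -0.8]
opening: 0.0125
grasp_force: 59.4
t 13.0 p [ 0.5196 -0.1513  0.1593] rot [ 1.7999e+02 -4.0000e-02 -1.3400e+00] F [ 0.3 -0.1 -0.8] open 0.0125 g 59.4 q6 165.1
tool shift x,y,z: 0.0824 -0.1908 0.0003
```

```bash
python3 -m handwheel '[{"tx":0,"ty":0,"tz":0,"ax":0,"ay":0,"az":-5,"jaw":-1},{"tx":0,"ty":0,"tz":0,"ax":0,"ay":0,"az":-9,"jaw":-1},{"tx":0,"ty":0,"tz":0,"ax":0,"ay":0,"az":-10,"jaw":-1},{"tx":0,"ty":0,"tz":0,"ax":0,"ay":0,"az":-10,"jaw":-1},{"tx":0,"ty":0,"tz":0,"ax":0,"ay":0,"az":-10,"jaw":-1},{"tx":0,"ty":0,"tz":0,"ax":0,"ay":0,"az":-10,"jaw":-1},{"tx":0,"ty":0,"tz":0,"ax":0,"ay":0,"az":-10,"jaw":-1},{"tx":0,"ty":0,"tz":0,"ax":0,"ay":0,"az":-9,"jaw":-1},{"tx":0,"ty":0,"tz":0,"ax":0,"ay":0,"az":-7.5,"jaw":-1},{"tx":0,"ty":0,"tz":0,"ax":0,"ay":0,"az":0,"jaw":-1}]' 60
python3 st.py 0.6065 0.0375 0.159
python3 - <<'E'
from h import *
for n in("scene","top"):
    s=optics.camera(n)
    for ce,st,bm in blobs(mask(s,(172,6),120,40),8): print(n,ce.round(1),st, "pred centre",proj(s,telemetry.get_obs()["ee_pos"]+[0,0,.011]).round(1))
E
```

```text
time: 14.25
ee_pos: [0.5192, -0.1525, 0.159]
tcp_rot: [180.0, 0.0, 79.1]
wrist_force: [-0.2, 0.5, -0.7]
opening: 0.013
grasp_force: 59.3
t 14.25 p [ 0.5192 -0.1525  0.159 ] rot [179.98   0.    79.11] F [-0.2  0.5 -0.7] open 0.013 g 59.3 q6 84.5
tool shift x,y,z: 0.2031 0.0498 -0.0
scene [285.9 175.4] [282 168   8  16  81] pred centre [284.4 176.4]
```

```bash
python3 -m handwheel '[{"tx":0.0254,"ty":0.0062,"tz":0,"ax":0,"ay":0,"az":0,"jaw":-1},{"tx":0.0254,"ty":0.0062,"tz":0,"ax":0,"ay":0,"az":0,"jaw":-1},{"tx":0.0254,"ty":0.0062,"tz":0,"ax":0,"ay":0,"az":0,"jaw":-1},{"tx":0.0254,"ty":0.0062,"tz":0,"ax":0,"ay":0,"az":0,"jaw":-1},{"tx":0.0254,"ty":0.0062,"tz":0,"ax":0,"ay":0,"az":0,"jaw":-1},{"tx":0.0254,"ty":0.0062,"tz":0,"ax":0,"ay":0,"az":0,"jaw":-1},{"tx":0.0254,"ty":0.0062,"tz":0,"ax":0,"ay":0,"az":0,"jaw":-1},{"tx":0.0254,"ty":0.0062,"tz":0,"ax":0,"ay":0,"az":0,"jaw":-1},{"tx":0,"ty":0,"tz":0.02,"ax":0,"ay":0,"az":0,"jaw":-1},{"tx":0,"ty":0,"tz":0.02,"ax":0,"ay":0,"az":0,"jaw":-1}]' 60
python3 st.py 0.6065 0.0375 0.109
python3 - <<'E'
from h import *
s=optics.camera("scene"); p=telemetry.get_obs()["ee_pos"]
for q in ([0,0,.011],[0,0,-.009],[0,0,-.040]): print(proj(s,p+q).round(1))
a=(s["extrinsics"])
print("hole px",proj(s,[.6065,.0375,.043]).round(1))
for ce,st,bm in blobs(mask(s,(172,6),120,40),8): print(ce,st)
cv2.imwrite("pics/ins1.png",cv2.resize(s["color"][195:305,245:365],None,fx=5,fy=5,interpolation=cv2.INTER_CUBIC)[:,:,::-1])
E
```

```text
time: 15.6
ee_pos: [0.6063, 0.0382, 0.118]
tcp_rot: [180.0, -0.0, 79.1]
wrist_force: [-0.1, 0.8, -0.5]
opening: 0.0132
grasp_force: 59.4
t 15.6 p [0.6063 0.0382 0.118 ] rot [179.98  -0.    79.05] F [-0.1  0.8 -0.5] open 0.0132 g 59.4 q6 104.6
tool shift x,y,z: -0.0006 0.0004 0.009
[304.3 245.2]
[303.9 252.3]
[303.3 263.1]
hole px [302.1 273.9]
[305.87378641 243.77669903] [302 235   8  19 103]
```

View pics/ins1.png

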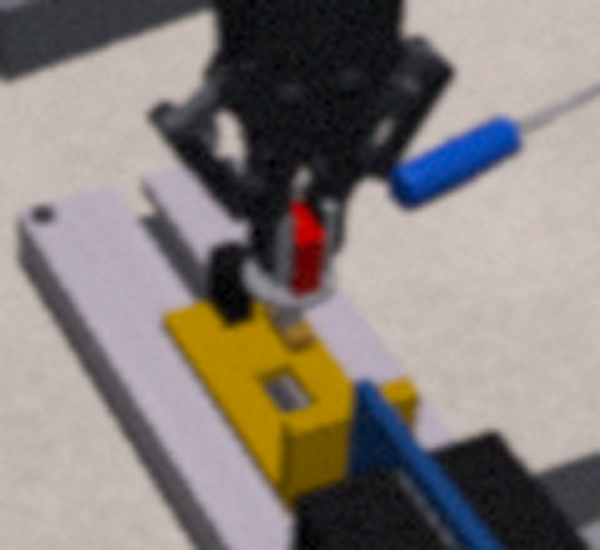

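The head at crop (297,335) and the hole at crop (290,390) are offset from their predictions by the same ~1 px, so the two are aligned. I'll go down in steps and watch the force.

```bash
python3 -m handwheel '[{"tx":0,"ty":0,"tz":0.01,"ax":0,"ay":0,"az":0,"jaw":-1},{"tx":0,"ty":0,"tz":0.01,"ax":0,"ay":0,"az":0,"jaw":-1},{"tx":0,"ty":0,"tz":0.006,"ax":0,"ay":0,"az":0,"jaw":-1},{"tx":0,"ty":0,"tz":0.004,"ax":0,"ay":0,"az":0,"jaw":-1},{"tx":0,"ty":0,"tz":0.004,"ax":0,"ay":0,"az":0,"jaw":-1},{"tx":0,"ty":0,"tz":0.004,"ax":0,"ay":0,"az":0,"jaw":-1},{"tx":0,"ty":0,"tz":0.004,"ax":0,"ay":0,"az":0,"jaw":-1},{"tx":0,"ty":0,"tz":0.002,"ax":0,"ay":0,"az":0,"jaw":-1},{"tx":0,"ty":0,"tz":0,"ax":0,"ay":0,"az":0,"jaw":-1},{"tx":0,"ty":0,"tz":0,"ax":0,"ay":0,"az":0,"jaw":-1}]' 60
python3 st.py .6065 .0375 .052
```

```text
time: 16.9
ee_pos: [0.6061, 0.0378, 0.0744]
tcp_rot: [180.0, -0.0, 79.2]
wrist_force: [0.9, 0.4, -1.0]
opening: 0.0127
grasp_force: 59.4
t 16.9 p [0.6061 0.0378 0.0744] rot [179.99  -0.    79.16] F [ 0.9  0.4 -1. ] open 0.0127 g 59.4 q6 104.4
tool shift x,y,z: -0.0002 0.0004 0.0224
```

```bash
python3 -m handwheel '[{"tx":0,"ty":0,"tz":0.003,"ax":0,"ay":0,"az":0,"jaw":-1},{"tx":0,"ty":0,"tz":0.003,"ax":0,"ay":0,"az":0,"jaw":-1},{"tx":0,"ty":0,"tz":0.003,"ax":0,"ay":0,"az":0,"jaw":-1},{"tx":0,"ty":0,"tz":0.003,"ax":0,"ay":0,"az":0,"jaw":-1},{"tx":0,"ty":0,"tz":0.003,"ax":0,"ay":0,"az":0,"jaw":-1},{"tx":0,"ty":0,"tz":0.003,"ax":0,"ay":0,"az":0,"jaw":-1},{"tx":0,"ty":0,"tz":0.0015,"ax":0,"ay":0,"az":0,"jaw":-1},{"tx":0,"ty":0,"tz":0.001,"ax":0,"ay":0,"az":0,"jaw":-1},{"tx":0,"ty":0,"tz":0,"ax":0,"ay":0,"az":0,"jaw":-1},{"tx":0,"ty":0,"tz":0,"ax":0,"ay":0,"az":0,"jaw":-1}]' 60
python3 st.py .6065 .0375 .052
```

```text
time: 18.15
ee_pos: [0.6061, 0.0377, 0.0539]
tcp_rot: [180.0, -0.0, 79.2]
wrist_force: [-0.1, 0.1, -1.2]
opening: 0.013
grasp_force: 59.4
t 18.15 p [0.6061 0.0377 0.0539] rot [179.99  -0.    79.16] F [-0.1  0.1 -1.2] open 0.013 g 59.4 q6 104.4
tool shift x,y,z: -0.0002 0.0004 0.0019
```

```bash
python3 -m handwheel '[{"tx":0,"ty":0,"tz":0.0005,"ax":0,"ay":0,"az":0,"jaw":-1},{"tx":0,"ty":0,"tz":0.0005,"ax":0,"ay":0,"az":0,"jaw":-1},{"tx":0,"ty":0,"tz":0.0005,"ax":0,"ay":0,"az":0,"jaw":-1},{"tx":0,"ty":0,"tz":0.0003,"ax":0,"ay":0,"az":0,"jaw":-1},{"tx":0,"ty":0,"tz":0,"ax":0,"ay":0,"az":0,"jaw":-1},{"tx":0,"ty":0,"tz":0,"ax":0,"ay":0,"az":0,"jaw":-1},{"tx":0,"ty":0,"tz":0,"ax":0,"ay":0,"az":0,"jaw":-1},{"tx":0,"ty":0,"tz":0,"ax":0,"ay":0,"az":0,"jaw":-1},{"tx":0,"ty":0,"tz":0,"ax":0,"ay":0,"az":0,"jaw":-1},{"tx":0,"ty":0,"tz":0,"ax":0,"ay":0,"az":0,"jaw":-1}]' 60
python3 st.py .6065 .0375 .052
```

```text
time: 19.4
ee_pos: [0.6061, 0.0377, 0.0522]
tcp_rot: [180.0, -0.0, 79.2]
wrist_force: [-2.5, -0.3, 4.0]
opening: 0.0128
grasp_force: 59.9
t 19.4 p [0.6061 0.0377 0.0522] rot [179.99  -0.    79.16] F [-2.5 -0.3  4. ] open 0.0128 g 59.9 q6 104.4
tool shift x,y,z: -0.0002 0.0005 0.0002
```

Collar contact at 4 N, seated. Now the quarter turn to yaw 169.

```bash
python3 -m handwheel '[{"tx":0,"ty":0,"tz":0,"ax":0,"ay":0,"az":-7,"jaw":-1},{"tx":0,"ty":0,"tz":0,"ax":0,"ay":0,"az":-10,"jaw":-1},{"tx":0,"ty":0,"tz":0,"ax":0,"ay":0,"az":-10,"jaw":-1},{"tx":0,"ty":0,"tz":0,"ax":0,"ay":0,"az":-10,"jaw":-1},{"tx":0,"ty":0,"tz":0,"ax":0,"ay":0,"az":-10,"jaw":-1},{"tx":0,"ty":0,"tz":0,"ax":0,"ay":0,"az":-10,"jaw":-1},{"tx":0,"ty":0,"tz":0,"ax":0,"ay":0,"az":-10,"jaw":-1},{"tx":0,"ty":0,"tz":0,"ax":0,"ay":0,"az":-10,"jaw":-1},{"tx":0,"ty":0,"tz":0,"ax":0,"ay":0,"az":-8,"jaw":-1},{"tx":0,"ty":0,"tz":0,"ax":0,"ay":0,"az":-5,"jaw":-1}]' 60
python3 st.py .6065 .0375 .052
```

```text
time: 20.65
ee_pos: [0.6045, 0.0359, 0.0522]
tcp_rot: [-179.8, -0.1, 169.3]
wrist_force: [-10.7, -9.2, 9.7]
opening: 0.0131
grasp_force: 60.8
t 20.65 p [0.6045 0.0359 0.0522] rot [-1.7978e+02 -1.3000e-01  1.6928e+02] F [-10.7  -9.2   9.7] open 0.0131 g 60.8 q6 14.2
tool shift x,y,z: -0.0017 0.0019 0.0002
```

```bash
python3 -m handwheel '[{"tx":0.0005,"ty":-0.0006,"tz":-0.0002,"ax":0,"ay":0,"az":0,"jaw":-1},{"tx":0.0005,"ty":-0.0006,"tz":0,"ax":0,"ay":0,"az":0,"jaw":-1},{"tx":0,"ty":0,"tz":0,"ax":0,"ay":0,"az":0,"jaw":-1},{"tx":0,"ty":0,"tz":0,"ax":0,"ay":0,"az":0,"jaw":-0.35},{"tx":0,"ty":0,"tz":0,"ax":0,"ay":0,"az":0,"jaw":-0.35},{"tx":0,"ty":0,"tz":0,"ax":0,"ay":0,"az":0,"jaw":-0.35},{"tx":0,"ty":0,"tz":0,"ax":0,"ay":0,"az":0,"jaw":-0.35},{"tx":0,"ty":0,"tz":-0.005,"ax":0,"ay":0,"az":0,"jaw":-0.35},{"tx":0,"ty":0,"tz":-0.01,"ax":0,"ay":0,"az":0,"jaw":-0.35},{"tx":0,"ty":0,"tz":-0.02,"ax":0,"ay":0,"az":0,"jaw":-0.35}]' 60
python3 st.py
```

```text
time: 21.9
ee_pos: [0.6045, 0.0367, 0.0876]
tcp_rot: [-180.0, -0.0, 169.2]
wrist_force: [0.6, 1.0, 0.3]
opening: 0.0277
grasp_force: 0.0
t 21.9 p [0.6045 0.0367 0.0876] rot [-1.7999e+02 -5.0000e-02  1.6916e+02] F [0.6 1.  0.3] open 0.0277 g 0.0 q6 14.3
```

Released. I'll lift away, then move clear towards -x to look.

```bash
python3 -m handwheel '[{"tx":0,"ty":0,"tz":-0.03,"ax":0,"ay":0,"az":0,"jaw":-0.35},{"tx":0,"ty":0,"tz":-0.04,"ax":0,"ay":0,"az":0,"jaw":-0.35},{"tx":0,"ty":0,"tz":-0.04,"ax":0,"ay":0,"az":0,"jaw":-0.35},{"tx":0,"ty":0,"tz":-0.04,"ax":0,"ay":0,"az":0,"jaw":-0.35},{"tx":0.04,"ty":0.02,"tz":0,"ax":0,"ay":0,"az":0,"jaw":-0.35},{"tx":0.04,"ty":0.03,"tz":0,"ax":0,"ay":0,"az":0,"jaw":-0.35},{"tx":0.04,"ty":0.04,"tz":0,"ax":0,"ay":0,"az":0,"jaw":-0.35},{"tx":0.04,"ty":0.04,"tz":0,"ax":0,"ay":0,"az":0,"jaw":-0.35},{"tx":0.04,"ty":0.04,"tz":0,"ax":0,"ay":0,"az":0,"jaw":-0.35},{"tx":0.02,"ty":0.04,"tz":0,"ax":0,"ay":0,"az":0,"jaw":-0.35}]' 60
python3 - <<'E'
from h import *
c=optics.camera("top"); s=optics.camera("scene")
for k,v in(("top",c),("scene",s)):
    for ce,st,bm in blobs(mask(v,(172,6),120,40),15):
        print("red",k,ce.round(1),st,cast(v,ce,.079).round(4),cast(v,ce,.066).round(4),[np.round(a,4) for a in rect(v,bm,.079)])
a=cv2.resize(c["color"][110:185,100:290],None,fx=4,fy=4,interpolation=cv2.INTER_CUBIC)
b=cv2.resize(s["color"][225:300,215:405],None,fx=4,fy=4,interpolation=cv2.INTER_CUBIC)
cv2.imwrite("pics/end.png",np.vstack([a,b])[:,:,::-1])
E
```

```text
time: 23.15
ee_pos: [0.4267, 0.2858, 0.2388]
tcp_rot: [179.9, 0.1, 169.2]
wrist_force: [0.4, -0.3, -0.6]
opening: 0.0278
grasp_force: 0.0
red top [198.9 154.7] [193 146  12  18 136] [0.6042 0.0326 0.079 ] [0.608  0.0359 0.066 ] [array([0.6044, 0.0316]), array([0.0194, 0.0347]), np.float64(74.9311)]
red scene [301.6 266.5] [295 259  15  16 171] [0.6176 0.0477 0.079 ] [0.6086 0.0369 0.066 ] [array([0.6167, 0.0481]), array([0.0482, 0.0306]), np.float64(52.7527)]
```

View pics/end.png

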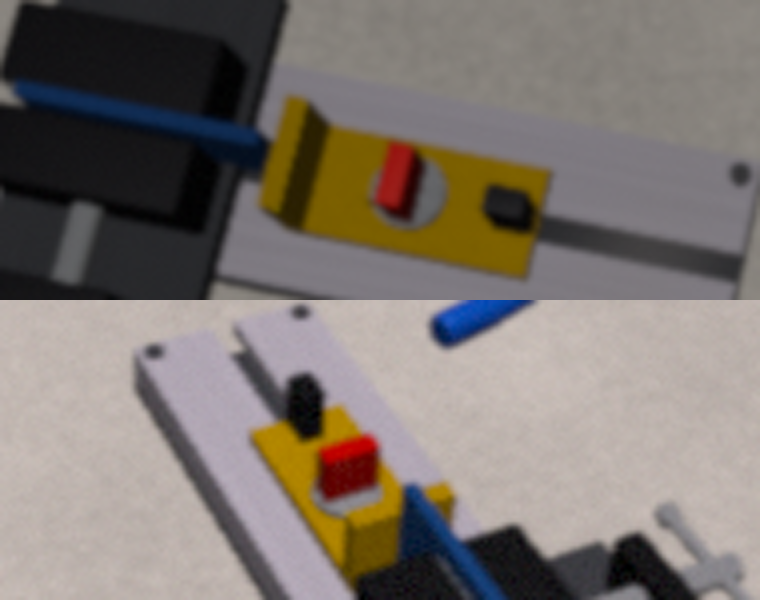

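The T-bolt stands upright with its collar flat on the strap, at top crop (408,190). Its handle lies crosswise to the slot, the stop is still against the blue plate, and the gripper is clear.

```bash
python3 -c "
from workcell import workorder; print(workorder.job_done())"
```

```text
the job is handed in; nothing more can be done
None
```

The job is handed in: the stop is against the workpiece, the red T-bolt is seated and turned crosswise in the slot, and the arm is clear after about 23 s; no verdict came back.

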